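# Check in specimen boxes at the microscope bench

## Task

Check in the specimen boxes at the microscope bench: first clear the labels by standing whatever optics were left on the lids (an eyepiece, an objective canister, or both) upright in the low white optics tray, then take the code reader and read the lid labels of the boxes that are here in run-list order - red, yellow, green, blue, white - pointing it squarely down at each label from about 10 cm and holding it still for two seconds. When all are read, the reader must end up standing head down in its charging cup and every box flat, right way up, side by side in the aluminium tray; leave everything else on the bench where it is.

Things in the scene. Friction and masses are not known exactly. Their poses are not given: they have to be found in the camera images.
- red_box: rigid plastic specimen box, grey with a red lid, 84 long (own x) x 44 wide (own y) x 40 high, 0.2 kg, closed and solid. Origin: centre of its underside, z up.
- red_label (a point): centre of the white 34 x 34 square code label on top of the red lid, 40 above the box's underside, facing up; axes as the box
- yellow_box: rigid plastic specimen box, grey with a yellow lid, 84 long (own x) x 44 wide (own y) x 40 high, 0.2 kg, closed and solid. Origin: centre of its underside, z up. May be absent.
- yellow_label (a point): centre of the white 34 x 34 square code label on top of the yellow lid, 40 above the box's underside, facing up; axes as the box
- green_box: rigid plastic specimen box, grey with a green lid, 84 long (own x) x 44 wide (own y) x 40 high, 0.2 kg, closed and solid. Origin: centre of its underside, z up.
- green_label (a point): centre of the white 34 x 34 square code label on top of the green lid, 40 above the box's underside, facing up; axes as the box
- blue_box: rigid plastic specimen box, grey with a blue lid, 84 long (own x) x 44 wide (own y) x 40 high, 0.2 kg, closed and solid. Origin: centre of its underside, z up. May be absent.
- blue_label (a point): centre of the white 34 x 34 square code label on top of the blue lid, 40 above the box's underside, facing up; axes as the box
- white_box: rigid plastic specimen box, grey with a white lid, 84 long (own x) x 44 wide (own y) x 40 high, 0.2 kg, closed and solid. Origin: centre of its underside, z up. May be absent.
- white_label (a point): centre of the white 34 x 34 square code label on top of the white lid, 40 above the box's underside, facing up; axes as the box
- eyepiece: black microscope eyepiece, 0.11 kg, standing on a box lid over its label: a 40 dia body 62 high, then a 31 dia steel tube to 74. Origin: centre of its underside, z up. May be absent
- canister: objective canister, 0.12 kg, a closed upright cylinder 38 dia x 66 high, black foot, clear middle, orange screw cap, standing on a box lid over its label. Origin: centre of its underside, z up. May be absent
- reader: cordless stick-shaped code reader, 0.18 kg, standing head down in its charging cup: a cream head 46 (own x) x 42 (own y) x 40 high with an orange collar, then a straight handle 34 (own x) x 30 (own y) with black rubber, up to 168 above the window; best gripped within 30 mm of its top. Origin: centre of the reading window, the underside of the head; z runs up along the handle
- reader_window (a point): centre of the reading window (= the reader's origin); it looks along -z. Always on, it reads by itself a label whose centre is within 17 mm of its line of sight, 50 to 150 mm from the window, square on within 0.3 rad, when reader and box are held still so for 1.5 s
- holder: the reader's charging cup, fixed: a black base 110 x 92 x 12 high carrying an open-topped grey cup, inside 58 (own x) x 54 (own y), walls 6 thick, rim 50 above the bench. Origin: on the bench below the middle of the cup; the cup's floor is 12 above it and the docked reader's window rests on that floor
- box_tray: open aluminium tray, fixed, outside 236 (own x) x 266 (own y) x 30 high, walls and floor 5 thick. Origin: centre of its underside, z up. Empty at the start; room for all boxes side by side
- optics_tray: low white tray with a grey lining, fixed, outside 130 (own x) x 180 (own y) x 14 high, walls 5 thick, floor 5 above the bench. Origin: centre of its underside, z up. Empty at the start
- oil_bottle: bystander, not part of the job: amber glass immersion-oil dropper bottle, 30 dia x 72 high. Origin: centre of its underside
- wash_bottle: bystander, not part of the job: white wash bottle with red cap, 64 dia x 150 high. Origin: centre of its underside
- mouse: bystander, not part of the job: white computer mouse, 100 x 58 x 30. Origin: centre of its underside
- mailer: bystander, not part of the job: clear plastic slide mailer, 84 x 32 x 20, lying flat. Origin: centre of its underside
- tally: bystander, not part of the job: round steel tally counter, 48 dia, 28 high. Origin: centre of its underside

How it is judged:
By the outcome, as a careful person would: the job done as asked, in the order asked, and still so for the second after the job is handed in, with the robot touching nothing.
Of eyepiece, canister only 1 to 2 are there at a start; the rules pass over those that are not, and their reading is None.
Of yellow_box, blue_box, white_box only 1 to 2 are there at a start; the rules pass over those that are not, and their reading is None.
At some moment in a run one of yellow_box, blue_box, white_box may be knocked a few centimetres aside while the robot is not near it.
It also fails if it takes over 210 s, if anything falls off the work surface, if the arm or the gripper's body presses on something with over 40 N, if the wrist force passes 120 N, or if a joint passes its speed limit or range.

## Robot

A 6-joint arm with a two-finger parallel gripper is mounted at the origin on the work surface. World frame = base frame: x ahead of the robot, y to its left, z up, the work surface at z = 0. Lengths are in m, angles in rad, forces in N, time in s.
With the tool pointing down it reaches from about 0.275 to 0.75 m from the base axis. Payload 10.2 kg.
Tool frame: the origin (TCP) lies midway between the tips of the shut fingers; the grasp point (between the pads) lies 19 mm behind it (env.hold_point_z is the distance from the TCP to the grasp point, in m); x points along the fingers, z is the direction in which the jaws open and shut, and the axes are right-handed (so a half turn about x gives the same grasp; the last joint's range is limited). The gripper opens to 85 mm and grips with 20 to 120 N. Pads are 22 mm wide; open, the fingers measure 114 mm over their backs; the gripper's body (76 mm by 85 mm) begins 54 mm behind the grasp point. The pads swing forward as they close: fully open they stand 13 mm farther back than shut.
Start: joints at [0.896, 0.313, 1.498, -0, 1.331, -0.223], TCP at [0.229, 0.472, 0.231] pointing down, gripper open.
Joint ranges: [-2.94, 2.94], [-0.97, 2.17], [0.19, 2.56], [-1.23, 4.37], [0.02, 3.11], [-2.88, 2.88]. Speed limits (rad/s): [2.39, 2.39, 3.01, 3.14, 3.14, 3.14].

## Interface

Orientations are given as a unit quaternion [x, y, z, w].
In Python, from bench import env, kinematics, monitor, eyes, job gives the robot as it stands. The module is installed in compiled form; this text tells all that it offers. Calls block until the motion is done:
- env.reach(position, orientation): joint-space move of the TCP to a pose.
- env.movel(position, velocity=0.15, frame=None, guard=None): straight line of the TCP; frame=None keeps the orientation; velocity is the mean speed in m/s. With guard (N) it stops when the force on the tool has changed by that much, and returns True; else False.
- env.set_joints(angles): joint-space move.
- env.release() and env.close_gripper(effort=None): open the fingers fully, or close them until they stop; effort is the grip in N (None keeps the last).
- env.hold(seconds).
- kinematics.ik(position, orientation): joint angles nearest the present ones, or None.
- monitor.sense(): the state.
- eyes.grab_frame(name): name is "side" or "top"; returns a dict with "frame" (384x512x3 uint8, red, green, blue), "mtx" (3x3 intrinsics, pixels), "k1" (the pictures are not rectified: a ray, as slopes to the right and down, at radius r is drawn at 1 + k1 r^2 times it, then the intrinsics apply), "view" (4x4, takes a point from world to camera coordinates). Camera axes: x right, y down, z forward; pixel columns grow to the right and rows downward; lengths in m; the calibration is good to about 2 mm. A picture is of the moment at which its call begins. There is no depth.
A pose or a line that the arm cannot do raises env.MotionError and nothing moves.
- job.hand_in(): hands the job in, once; it reports no verdict.
The state is a dict: "clock": time; "joints": joint angles; "qvel": joint speeds; "joint_efforts": joint torques, N m; "position": TCP position; "ee_rot": TCP orientation; "contact_force": force on the tool from outside, world axes, zero at the start; "ft_torque": the same for the moment, N m; "finger_gap": opening from 0.0 (shut) to 1.0 (fully open).
Only numpy, scipy, OpenCV 4.12 (cv2) and the standard library are available. Lean on these libraries where they do the work, as an engineer would, in place of code of your own. Each camera call takes 0.05 s, during which the arm holds its last target.

## Working session

There is one attempt and no reset: what is moved stays moved. The work goes in short steps, each a Python script; the robot and the scene stay as the last script left them, time stands still between calls to the robot, and variables do not carry over. Pictures are saved under pics/ and viewed, and the job is handed in when it is done.

```bash
mkdir -p pics; ls
python3 - <<'E'
from bench import env, kinematics, monitor, eyes, job
import cv2
for n in("top","side"):
    f=eyes.grab_frame(n); cv2.imwrite(f"pics/{n}0.png",f["frame"][:,:,::-1]); print(n,f["mtx"],f["k1"],f["view"])
s=monitor.sense(); print({k:s[k] for k in("clock","position","ee_rot","finger_gap")}, env.hold_point_z)
E
```

```text
pics
top [[467.63367042   0.         256.40534559]
 [  0.         467.63367042 192.66204252]
 [  0.           0.           1.        ]] -0.0053018159543904925 [[ 0.04532653 -0.99895817  0.00529856 -0.05864427]
 [-0.9790205  -0.04547539 -0.19862236  0.58572357]
 [ 0.19865638  0.00381546 -0.98006178  1.28214044]
 [ 0.          0.          0.          1.        ]]
side [[364.83525106   0.         253.8275243 ]
 [  0.         364.83525106 191.19861283]
 [  0.           0.           1.        ]] -0.04587537450448949 [[ 0.89953716 -0.43647559  0.01794332 -0.53029566]
 [-0.3212265  -0.6887388  -0.64996339  0.20095644]
 [ 0.29605142  0.57890235 -0.75975366  0.78869887]
 [ 0.          0.          0.          1.        ]]
{'clock': 0.1, 'position': array([0.22906758, 0.4721415 , 0.2307921 ]), 'ee_rot': array([-0.37545638,  0.59966658,  0.37517545,  0.59889555]), 'finger_gap': 0.9986787674110129} 0.0187
```

View pics/top0.png

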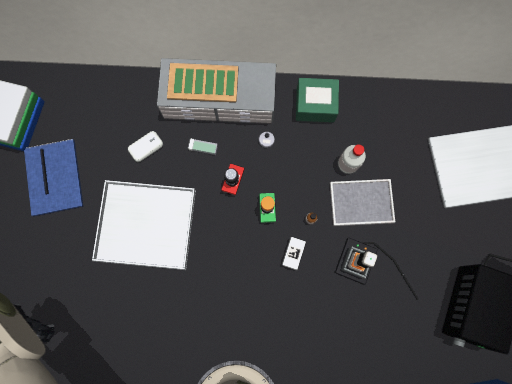

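View pics/side0.png

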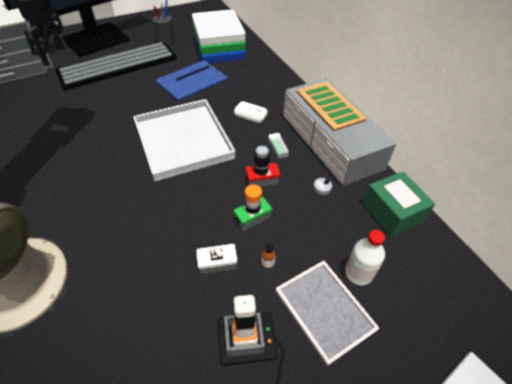

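```bash
cat > h.py <<'E'
from bench import env, kinematics, monitor, eyes, job
import cv2, numpy as np
from scipy.spatial.transform import Rotation as R
def grab(n,save=None):
    f=eyes.grab_frame(n)
    if save: cv2.imwrite(f"pics/{save}.png",f["frame"][:,:,::-1])
    return f
def dist(f): return np.array([f["k1"],0,0,0,0.])
def rays(f,px):
    n=cv2.undistortPoints(np.asarray(px,float).reshape(-1,1,2),f["mtx"],dist(f)).reshape(-1,2)
    d=np.c_[n,np.ones(len(n))]@f["view"][:3,:3]
    c=-f["view"][:3,:3].T@f["view"][:3,3]
    return c,d
def onplane(f,px,z):
    c,d=rays(f,px); return c+d*((z-c[2])/d[:,2])[:,None]
def proj(f,P):
    rv=cv2.Rodrigues(f["view"][:3,:3])[0]
    return cv2.projectPoints(np.asarray(P,float).reshape(-1,1,3),rv,f["view"][:3,3],f["mtx"],dist(f))[0].reshape(-1,2)
def cross(f,p,g,q):
    c,d=rays(f,p);e,u=rays(g,q);d=d[0]/np.linalg.norm(d);u=u[0]/np.linalg.norm(u)
    A=np.c_[d,-u];s=np.linalg.lstsq(A,e-c,rcond=None)[0]
    a=c+d*s[0];b=e+u*s[1];return (a+b)/2,np.linalg.norm(a-b)
def hsv(f): return cv2.cvtColor(f["frame"],cv2.COLOR_RGB2HSV)
def blob(m,near,rad=60):
    n,l,s,c=cv2.connectedComponentsWithStats(m.astype(np.uint8))
    k=[i for i in range(1,n) if s[i,4]>8 and np.hypot(*(c[i]-near))<rad]
    return [(s[i,4],c[i].round(1),s[i,:4],l==i) for i in sorted(k,key=lambda i:-s[i,4])]
def rect(f,m,z):
    ys,xs=np.nonzero(m)
    px=np.r_[[(x+a,y+b) for x,y in zip(xs,ys) for a in(-.5,.5) for b in(-.5,.5)]]
    P=onplane(f,px,z)[:,:2]
    (c,wh,a)=cv2.minAreaRect((P*1000).astype(np.float32))
    if wh[0]<wh[1]: wh=wh[::-1];a+=90
    a=(np.radians(a)+np.pi/2)%np.pi-np.pi/2
    return np.array(c)/1000,np.array(wh),a
def crop(f,x0,y0,x1,y1,s,name):
    cv2.imwrite(f"pics/{name}.png",cv2.resize(f["frame"][y0:y1,x0:x1,::-1],None,fx=s,fy=s,interpolation=cv2.INTER_CUBIC))
def down(yaw):
    # tool x down, jaw axis z at yaw in the plane
    x=np.array([0,0,-1.]);z=np.array([np.cos(yaw),np.sin(yaw),0]);y=np.cross(z,x)
    return R.from_matrix(np.c_[x,y,z]).as_quat()
E
python3 - <<'E'
from h import *
f=grab("top");g=grab("side")
crop(f,200,140,420,290,3.6,"topc");crop(g,180,130,390,370,2.4,"sidec")
H=hsv(f);h,s,v=[H[...,i].astype(int) for i in range(3)]
for nm,m,p in(("red",((h<8)|(h>172))&(s>150)&(v>80),(232,180)),("green",(h>50)&(h<75)&(s>150)&(v>80),(267,208)),("white",(s<60)&(v>150),(294,253)),):
    for b in blob(m,p,25): print(nm,b[:3],rect(f,b[3],.04))
print(onplane(f,[(362,202),(357,260),(146,225),(145,146),(203,147),(267,139),(311,218),(351,160)],0).round(3))
E
```

```text
red (np.int32(231), array([233. , 180.2]), array([222, 164,  22,  31], dtype=int32)) (array([0.6301673 , 0.04018948]), array([89.44789886, 48.15705872]), np.float64(-0.26257876189216134))
white (np.int32(388), array([293.7, 252.6]), array([283, 237,  23,  32], dtype=int32)) (array([ 0.42299591, -0.14561754]), array([87.0750885 , 46.96411514]), np.float64(-0.2768604958699292))
[[ 0.586 -0.348  0.   ]
 [ 0.413 -0.334  0.   ]
 [ 0.487  0.29   0.   ]
 [ 0.729  0.315  0.   ]
 [ 0.734  0.138  0.   ]
 [ 0.769 -0.056  0.   ]
 [ 0.531 -0.197  0.   ]
 [ 0.714 -0.314  0.   ]]
```

View pics/topc.png

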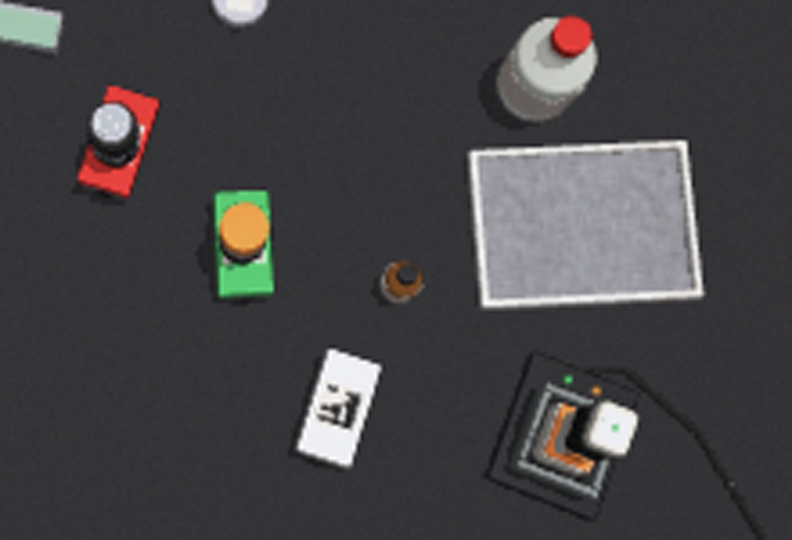

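View pics/sidec.png

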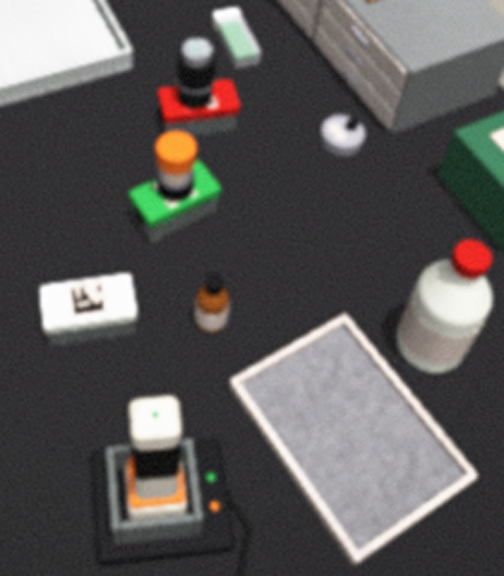

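Run:
```python
from h import *
f=grab("top");g=grab("side")
c,_=rays(f,[(0,0)]);print("cam",c, rays(g,[(0,0)])[0])
H=hsv(f);h,s,v=[H[...,i].astype(int) for i in range(3)]
print("green px",H[197,263])
def show(nm,m,p,z,r=25,F=f):
    for b in blob(m,p,r)[:3]:
        print(nm,b[0],b[1],b[2]); 
        cc,wh,a=rect(F,b[3],z);print("    ",cc.round(4),wh.round(1),round(float(a),3))
show("green",(h>45)&(h<80)&(s>100)&(v>80),(267,208),.04)
show("cap",(h>8)&(h<22)&(s>130)&(v>130),(267,205),.106,12)
show("steel",(s<70)&(v>120),(231,174),.074+.04,8)
show("otray",(v>75)&(s<60),(362,202),.014,10)
show("btray",(v>110)&(s<40),(146,225),.03,15)
show("readertop",(v>150)&(s<60),(370,259),.18,8)
show("collar",(h>3)&(h<22)&(s>120)&(v>90),(358,262),.052,12)
# holder cup grey rim
crop(f,330,230,390,290,10,"hold_t");crop(g,215,290,285,365,9,"hold_s")
crop(f,210,155,285,230,8,"opt_t")
crop(f,85,170,205,280,6,"btray")
```

```text
cam [ 0.32138815 -0.03683912  1.37322536] [ 0.30807776 -0.54963424  0.73934645]
green px [ 59 112 166]
green 246 [267.  209.3] [259 193  17  30]
     [ 0.5503 -0.0646] [88.3 47.3] 0.089
cap 141 [267.4 203.1] [261 197  14  13]
     [ 0.5507 -0.0637] [38.6 36.4] -1.525
steel 88 [230.5 173.5] [226 169  10  10]
     [0.6274 0.0422] [28.6 27.7] 0.054
otray 2789 [361.9 202. ] [330 179  66  47]
     [ 0.5841 -0.3447] [187.9 137.8] -1.475
btray 7362 [144.6 224.7] [ 92 180 104  90]
     [0.4873 0.2883] [273.1 240.8] 1.523
readertop 136 [370.  258.6] [364 252  13  14]
     [ 0.4062 -0.3276] [35.6 30.9] -0.319
collar 61 [356.6 262.7] [351 252  14  19]
     [ 0.4073 -0.3289] [45.7 41. ] -0.351
```

View pics/hold_t.png

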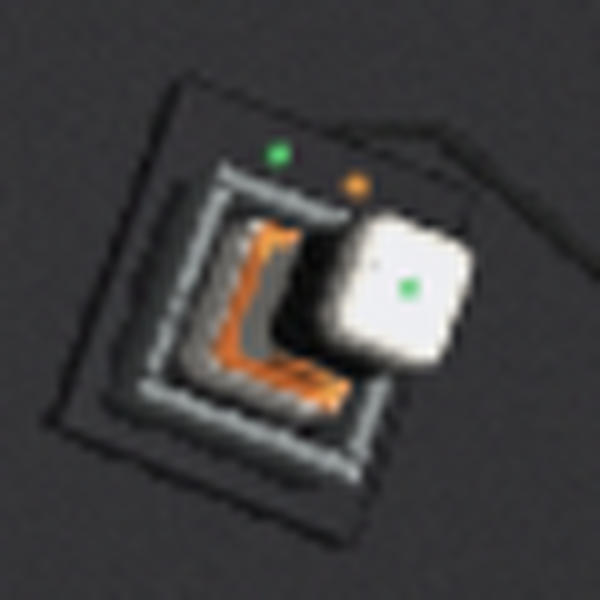

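View pics/btray.png

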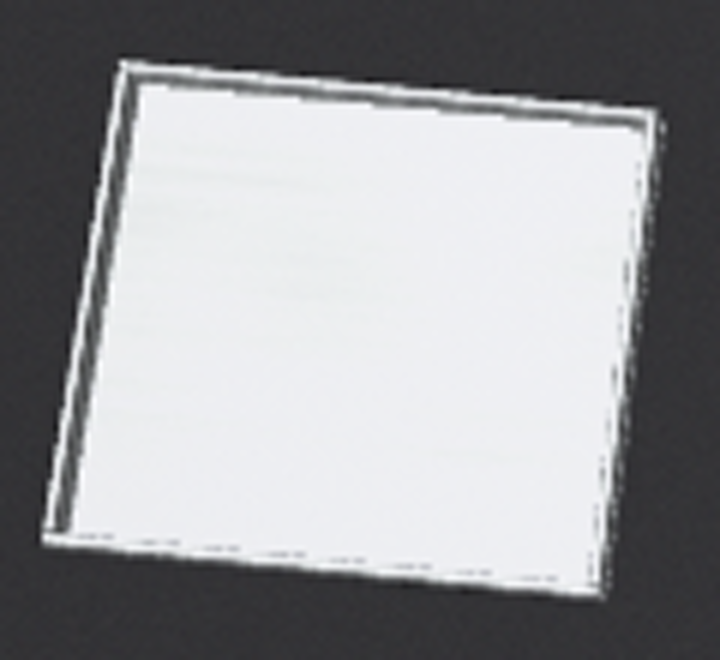

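View pics/hold_s.png

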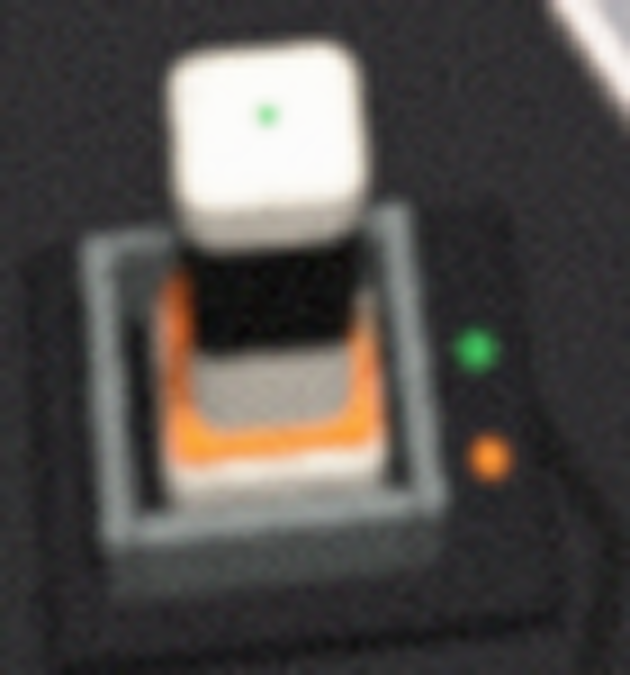

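Run:
```python
from h import *
f=grab("top");g=grab("side")
b=[np.array(p)/6+np.array([85,170])-.5 for p in((122,62),(657,112),(603,597),(43,541))]
P=onplane(f,b,.03)[:,:2];print(P.round(4),P.mean(0).round(4),[np.linalg.norm(P[i]-P[i-1]).round(3) for i in range(4)])
print([np.arctan2(*(P[i]-P[j])[::-1]).round(3) for i,j in((0,3),(1,2),(0,1),(3,2))])
q=[np.array(p)/10+np.array([330,230])-.5 for p in((222,170),(145,385),(358,478))]
P=onplane(f,q,.05)[:,:2];print(P.round(4),((P[0]+P[2])/2).round(4),np.linalg.norm(P[0]-P[1]),np.linalg.norm(P[2]-P[1]),np.arctan2(*(P[0]-P[1])[::-1]),np.arctan2(*(P[1]-P[2])[::-1]))
H=hsv(g);h,s,v=[H[...,i].astype(int) for i in range(3)]
print("cap side",[x[:3] for x in blob((h>8)&(h<22)&(s>130)&(v>130),(253,195),12)], proj(g,(.5507,-.0637,.106)))
print("red px side pred",proj(g,[(.6274,.0422,.114),(.63,.04,.04),(.55,-.064,.04),(.423,-.1456,.04),(.4062,-.3276,.18)]).round(1))
for yaw,p in((0,(.6274,.0422,.063)),(0,(.5507,-.0637,.063)),(1.67,(.56,-.31,.03)),(1.67,(.555,-.385,.03)),(-.335,(.406,-.328,.143)),(-.335+1.57,(.406,-.328,.143)),(0,(.63,.04,.27)),(1.57,(.63,.04,.27)),(1.3,(.63,.04,.01)),(1.52,(.43,.23,.02)),(1.52,(.43,.34,.02)),(1.52,(.54,.29,.02))):
    for k in(0,np.pi):
        j=kinematics.ik(p,down(yaw+k)); print(yaw,p,None if j is None else np.round(j,2))
```

```text
[[0.6114 0.4158]
 [0.5986 0.1519]
 [0.3636 0.1606]
 [0.3776 0.4278]] [0.4878 0.289 ] [np.float64(0.234), np.float64(0.264), np.float64(0.235), np.float64(0.267)]
[np.float64(-0.051), np.float64(-0.037), np.float64(1.522), np.float64(1.519)]
[[ 0.4471 -0.3077]
 [ 0.386  -0.2864]
 [ 0.363  -0.3461]] [ 0.405  -0.3269] 0.06464986208207625 0.06392811089590948 -0.3350514349550491 1.203274633034487
cap side [(np.int32(265), array([252.9, 192.7]), array([244, 184,  18,  19], dtype=int32))] [[251.54707542 190.77600164]]
red px side pred [[260.9 149.7]
 [261.2 170.5]
 [251.  208.7]
 [214.9 254.7]
 [242.2 302.9]]
0 (0.6274, 0.0422, 0.063) [-0.12  0.7   1.35 -0.    1.09 -0.12]
0 (0.6274, 0.0422, 0.063) None
0 (0.5507, -0.0637, 0.063) [-0.33  0.56  1.6  -0.    0.98 -0.33]
0 (0.5507, -0.0637, 0.063) [-0.33  0.56  1.6  -0.    0.98  2.82]
1.67 (0.56, -0.31, 0.03) [-0.69  0.77  1.33 -0.    1.05 -2.36]
1.67 (0.56, -0.31, 0.03) [-0.69  0.77  1.33 -0.    1.05  0.78]
1.67 (0.555, -0.385, 0.03) [-0.78  0.84  1.19 -0.    1.11 -2.45]
1.67 (0.555, -0.385, 0.03) [-0.78  0.84  1.19 -0.    1.11  0.69]
-0.335 (0
[... 263 characters left out ...]
(0.63, 0.04, 0.27) [-0.12  0.54  1.07 -0.    1.54 -0.12]
0 (0.63, 0.04, 0.27) None
1.57 (0.63, 0.04, 0.27) [-0.12  0.54  1.07 -0.    1.54 -1.69]
1.57 (0.63, 0.04, 0.27) [-0.12  0.54  1.07 -0.    1.54  1.45]
1.3 (0.63, 0.04, 0.01) [-0.12  0.78  1.37 -0.    1.   -1.42]
1.3 (0.63, 0.04, 0.01) [-0.12  0.78  1.37 -0.    1.    1.72]
1.52 (0.43, 0.23, 0.02) [ 0.25  0.52  1.83 -0.    0.79 -1.27]
1.52 (0.43, 0.23, 0.02) [ 0.25  0.52  1.83 -0.    0.79  1.87]
1.52 (0.43, 0.34, 0.02) [ 0.46  0.62  1.64 -0.    0.88 -1.06]
1.52 (0.43, 0.34, 0.02) [ 0.46  0.62  1.64 -0.    0.88  2.08]
1.52 (0.54, 0.29, 0.02) [ 0.3   0.73  1.43 -0.    0.98 -1.22]
1.52 (0.54, 0.29, 0.02) [ 0.3   0.73  1.43 -0.    0.98  1.92]
```

```bash
cat >> h.py <<'E'
Z=.23
def best(p,yaw):
    q0=monitor.sense()["joints"]; o=[]
    for k in(0,np.pi):
        j=kinematics.ik(p,down(yaw+k))
        if j is not None: o.append((abs(j[5])>2.4,np.abs(np.array(j)-q0).max(),yaw+k))
    return min(o)[2]
def stat(m=""):
    s=monitor.sense();print(m,"t%.1f"%s["clock"],s["position"].round(4),"gap %.3f"%s["finger_gap"],"F",s["contact_force"].round(1));return s
def pick(x,y,z,yaw,eff,top=Z):
    yaw=best((x,y,z),yaw)
    env.reach([x,y,top],down(yaw)); 
    if top>z+.1: env.movel([x,y,z+.05],.25)
    hit=env.movel([x,y,z],.12,guard=12)
    if hit: stat("HIT on descend"); 
    env.close_gripper(eff); stat("closed")
    env.movel([x,y,top],.2); s=stat("lifted"); return yaw
def place(x,y,z,yaw,top=Z,low=.004):
    yaw=best((x,y,z),yaw)
    env.reach([x,y,top],down(yaw))
    env.movel([x,y,z+.025],.25)
    hit=env.movel([x,y,z-low],.04,guard=4); stat("placed hit=%s"%hit)
    env.release(); env.movel([x,y,top],.25); stat("up")
E
python3 - <<'E'
from h import *
env.release()
pick(.6274,.0418,.063,1.57,35)
place(.565,-.315,.0285,1.667)
grab("top","top1");grab("side","side1")
E
```

```text
closed t4.4 [0.6277 0.0419 0.0636] gap 0.459 F [-1.3  2.1  3.6]
lifted t5.4 [0.6269 0.0418 0.2285] gap 0.459 F [ 0.6  0.6 -0.1]
placed hit=True t8.2 [ 0.5649 -0.3146  0.0284] gap 0.459 F [-0.1  2.4  4.7]
up t9.7 [ 0.5646 -0.3147  0.2285] gap 0.998 F [-0.4 -0.4  0.1]
```

View pics/side1.png

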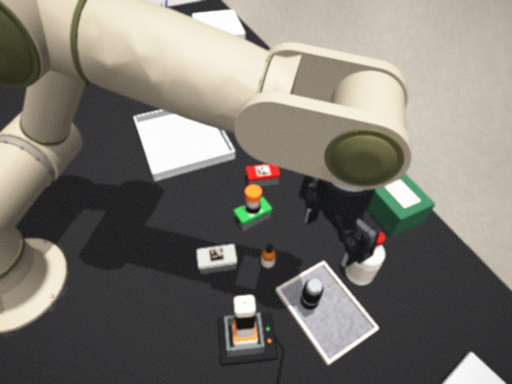

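View pics/top1.png

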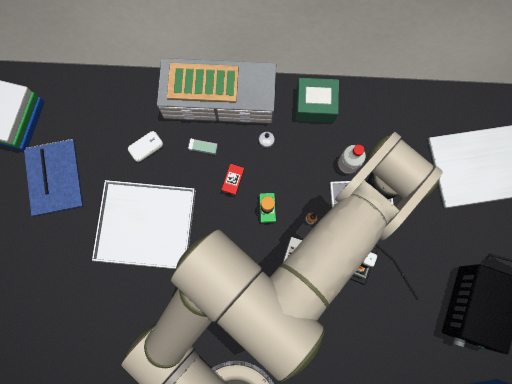

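The eyepiece is upright in the optics tray (side view, about 312,290), and the red label is clear (top view, 233,180). Next is the canister.

Run:
```python
from h import *
pick(.5507,-.0637,.063,1.57,35)
place(.560,-.385,.0285,1.667)
env.reach([.45,-.05,.3],down(best((.45,-.05,.3),1.57)))
f=grab("top","top2");g=grab("side","side2")
H=hsv(f);h,s,v=[H[...,i].astype(int) for i in range(3)]
for nm,m,p in(("red",((h<8)|(h>172))&(s>130)&(v>80),(232,180)),("green",(h>45)&(h<80)&(s>100)&(v>80),(267,208)),("white",(s<60)&(v>150),(294,253))):
    for b in blob(m,p,40)[:2]: print(nm,b[:3],rect(f,b[3],.04))
```

```text
closed t12.4 [ 0.5509 -0.0636  0.0635] gap 0.432 F [-0.3  1.7  5.5]
lifted t13.4 [ 0.5502 -0.0636  0.2286] gap 0.435 F [-0.5 -0.2 -0.7]
placed hit=True t17.1 [ 0.5599 -0.3851  0.0283] gap 0.435 F [-0.3 -0.8  3.5]
up t18.6 [ 0.5596 -0.3847  0.2284] gap 1.000 F [-0.   0.1 -0.1]
red (np.int32(271), array([232.1, 177.8]), array([221, 164,  23,  30], dtype=int32)) (array([0.63039496, 0.04051826]), array([89.58683014, 49.06827545]), np.float64(-0.2730099644078381))
```

View pics/side2.png

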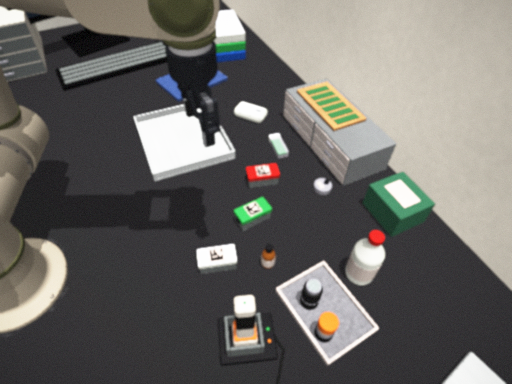

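View pics/top2.png

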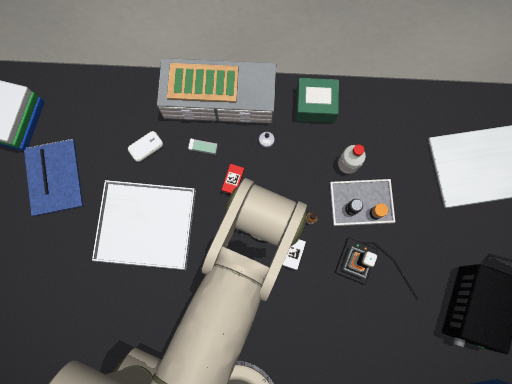

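Side view: the eyepiece (312,290) and canister (327,325) are both upright in the tray. The three labels are clear and the white box (217,257) hasn't moved. Now the reader.

Run:
```python
from h import *
x,y=.4065,-.328
yaw=pick(x,y,.143,1.236,50,top=.29)
print("yaw",yaw)
f=grab("top");g=grab("side","side3");grab("top","top3")
```

```text
closed t22.8 [ 0.4067 -0.3281  0.1434] gap 0.345 F [0.2 0.6 5. ]
lifted t23.7 [ 0.4062 -0.3277  0.2886] gap 0.347 F [ 0.2 -0.5 -1.7]
yaw 4.377592653589793
```

View pics/side3.png

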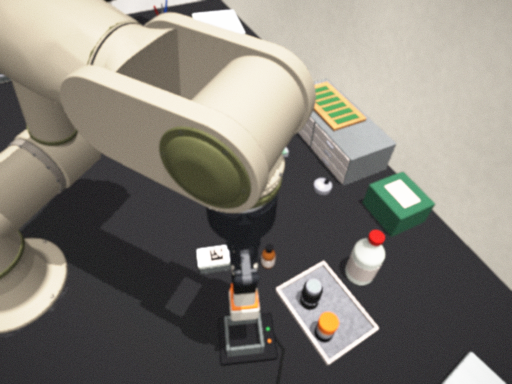

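The reader hangs vertical in the gripper (245,295). The white box may have shifted a few pixels (213,257 against 217,257 before), so I'll re-measure it before reading it. Red comes first.

```bash
cat >> h.py <<'E'
def over(x,y,yaw,z=.271):
    env.reach([x,y,z],down(best((x,y,z),yaw))); env.hold(.3); env.hold(2.4); stat("read")
E
python3 - <<'E'
from h import *
over(.630,.040,1.57)
g=grab("side","side4");f=grab("top","top4")
H=hsv(f);h,s,v=[H[...,i].astype(int) for i in range(3)]
for b in blob((s<60)&(v>150),(294,253),40)[:2]: print(b[:3],rect(f,b[3],.04))
E
```

```text
read t28.1 [0.63  0.04  0.271] gap 0.346 F [ 0.1 -1.2 -1.9]
(np.int32(388), array([293.7, 252.6]), array([283, 237,  23,  32], dtype=int32)) (array([ 0.42299591, -0.14561754]), array([87.0750885 , 46.96411514]), np.float64(-0.2768604958699292))
```

View pics/side4.png

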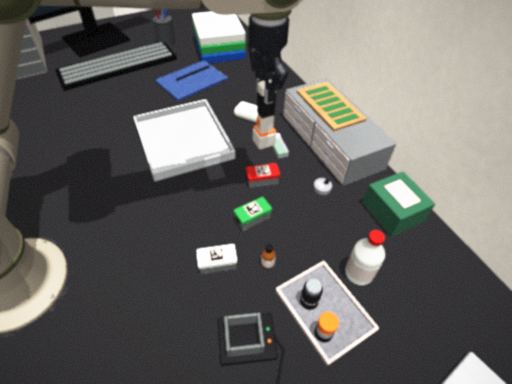

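View pics/top4.png

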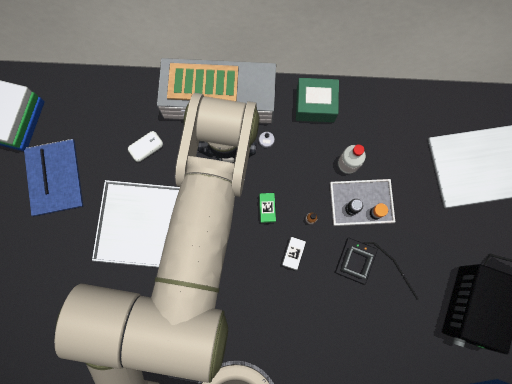

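Run:
```python
from h import *
f=cv2.imread("pics/side4.png")
g=grab("side");t=grab("top")
print(proj(g,[(.63,.04,.14),(.63,.04,.18),(.63,.04,.3)]).round(1))
crop(g,230,80,300,200,5,"rd");crop(t,330,230,390,290,10,"cup")
```

```text
[[262.6 142.2]
 [263.2 129.5]
 [265.3  85.6]]
```

View pics/rd.png

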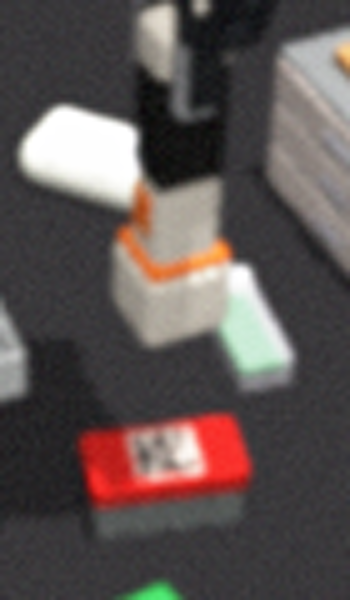

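View pics/cup.png

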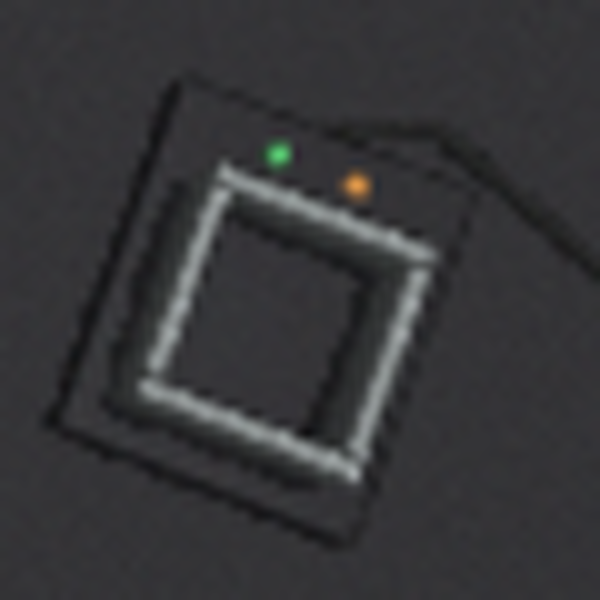

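The window is where it was predicted (262.6,142.2 predicted, about 264,143 seen), and the cup outline is clear. Next are green, then white.

Run:
```python
from h import *
def white(t):
    H=hsv(t);h,s,v=[H[...,i].astype(int) for i in range(3)]
    for b in blob((s<60)&(v>150),(294,253),60)[:2]: print(b[:3],rect(t,b[3],.04))
t=grab("top");print("cup",onplane(t,[(330+x/10-.5,230+y/10-.5) for x,y in((222,170),(437,258),(358,478),(145,385))],.05)[:,:2].mean(0))
over(.5503,-.0640,1.57)
g=grab("side","side5");t=grab("top","top5");white(t)
```

```text
cup [ 0.40529712 -0.32712273]
read t31.7 [ 0.5503 -0.064   0.271 ] gap 0.347 F [ 0.2 -0.4 -1.9]
(np.int32(8265), array([239.8, 247.5]), array([185, 132, 128, 200], dtype=int32)) (array([ 0.48834222, -0.00429144]), array([558.87506104, 214.60420227]), np.float64(-0.3289509946854974))
(np.int32(388), array([293.7, 252.6]), array([283, 237,  23,  32], dtype=int32)) (array([ 0.42299591, -0.14561754]), array([87.0750885 , 46.96411514]), np.float64(-0.2768604958699292))
```

View pics/side5.png

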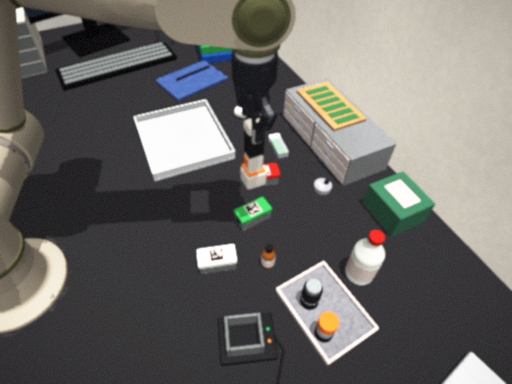

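View pics/top5.png

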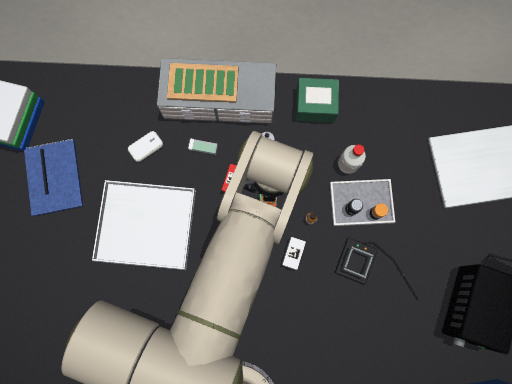

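White hasn't moved (294,253). Reading it now, with a check before and after.

Run:
```python
from h import *
over(.423,-.1455,1.3)
g=grab("side","side6")
```

```text
read t35.1 [ 0.423  -0.1455  0.271 ] gap 0.341 F [-0.7  0.  -1.7]
```

View pics/side6.png

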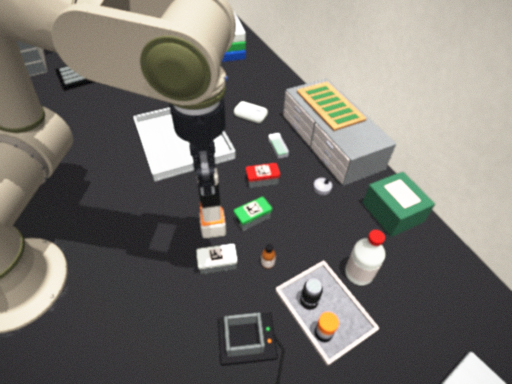

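The reader hung vertical over white (head at 211,225), and white is still at (217,257). Docking at the pick yaw.

Run:
```python
from h import *
yaw=4.3776;x,y=.4058,-.3275
env.reach([x,y,.29],down(yaw))
env.movel([x,y,.20],.15); print(env.movel([x,y,.16],.06,guard=6)); stat("in cup")
h=env.movel([x,y,.139],.03,guard=4); stat("floor %s"%h)
g=grab("side","side7");crop(g,200,230,300,370,5,"dk0")
```

```text
False
in cup t37.5 [ 0.4059 -0.3277  0.1603] gap 0.346 F [ 0.3 -0.  -2.1]
floor True t38.0 [ 0.4058 -0.3272  0.1432] gap 0.346 F [0.8 1.  4.1]
```

View pics/dk0.png

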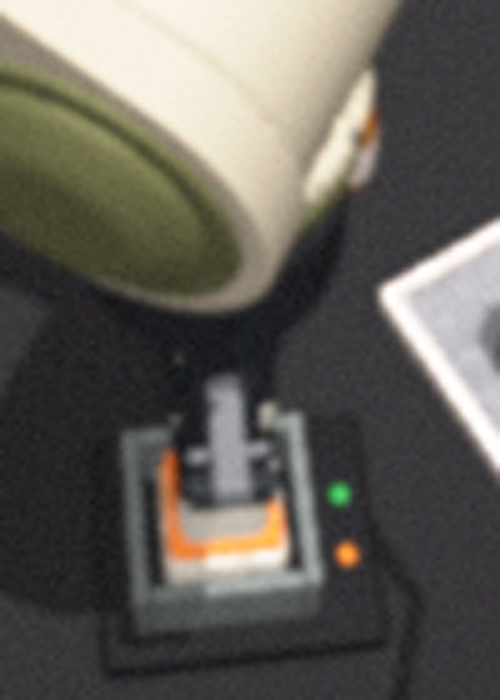

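```bash
cat >> h.py <<'E'
TC=np.array([.4878,.289]);TA=-.044
def slot(u,v): return TC+np.array([[np.cos(TA),-np.sin(TA)],[np.sin(TA),np.cos(TA)]])@np.array([u,v])
def boxmove(x,y,a,u,v):
    pick(x,y,.0115,a+np.pi/2,45,top=.16)
    p=slot(u,v); place(p[0],p[1],.0165,TA+np.pi/2,top=.16,low=.005)
E
python3 - <<'E'
from h import *
env.release(); s=stat(); env.movel([.4058,-.3275,.29],.15)
g=grab("side","side8")
boxmove(.630,.040,-.268,.053,.0)
g=grab("side","side9");t=grab("top","top9")
E
```

```text
t38.7 [ 0.4055 -0.3271  0.1428] gap 1.007 F [-0.6 -0.2  0.1]
closed t43.1 [0.6305 0.04   0.0124] gap 0.505 F [-0.7  0.8  5.8]
lifted t44.0 [0.6293 0.04   0.1584] gap 0.506 F [-0.3  0.5 -1.8]
placed hit=True t46.2 [0.5405 0.2866 0.0171] gap 0.510 F [-1.2  0.1  4.5]
up t47.5 [0.5401 0.2864 0.1585] gap 0.997 F [-0.9 -0.3 -0.2]
```

View pics/side9.png

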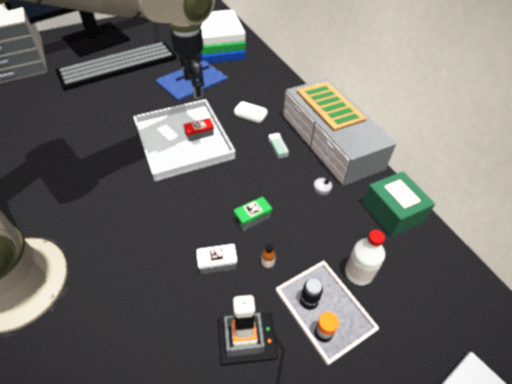

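View pics/top9.png

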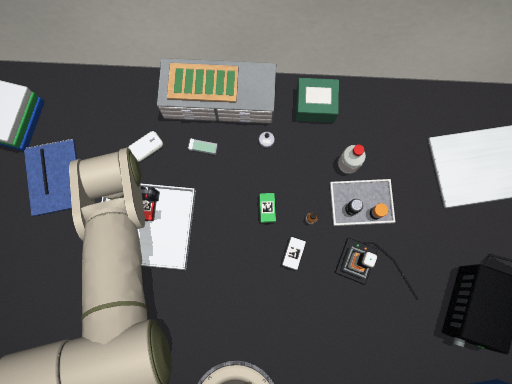

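The reader is docked upright (side view 244,320), and the red box is flat in the tray (199,128). Green is next, then I'll re-measure white.

Run:
```python
from h import *
def meas(t):
    H=hsv(t);h,s,v=[H[...,i].astype(int) for i in range(3)]
    for nm,m,p in(("green",(h>45)&(h<80)&(s>100)&(v>80),(267,208)),("white",(s<60)&(v>150),(294,253))):
        for b in blob(m,p,60)[:2]: print(nm,b[:3],rect(t,b[3],.04))
meas(grab("top"))
boxmove(.5500,-.0643,.089,-.053,.058)
t=grab("top","top10");meas(t);grab("side","side10")
```

```text
green (np.int32(295), array([267. , 207.4]), array([259, 193,  17,  30], dtype=int32)) (array([ 0.55028326, -0.06425089]), array([88.47821045, 47.91824722]), np.float64(0.0920891477282273))
white (np.int32(396), array([293.7, 252.7]), array([283, 237,  23,  32], dtype=int32)) (array([ 0.42301074, -0.14556543]), array([87.0750885 , 47.07245255]), np.float64(-0.276860362711874))
white (np.int32(81), array([267.4, 206.4]), array([262, 201,  12,  12], dtype=int32)) (array([ 0.55237231, -0.0655248 ]), array([35.20183945, 34.76229477]), np.float64(0.0461729756793583))
closed t50.5 [ 0.5504 -0.0644  0.0122] gap 0.506 F [-0.5  0.6  5.6]
lifted t51.4 [ 0.5493 -0.0641  0.1586] gap 0.507 F [ 0.1 -0.8 -2.5]
placed hit=True t54.2 [0.4372 0.3492 0.017 ] gap 0.507 F [-0.3 -0.4  4.4]
up t55.4 [0.4368 0.3489 0.1586] gap 0.999 F [-0.9  0.2 -0.9]
white (np.int32(395), array([293.7, 252.7]), array([283, 237,  23,  32], dtype=int32)) (array([ 0.42299591, -0.14561754]), array([87.0750885 , 46.96411514]), np.float64(-0.2768604958699292))
```

View pics/side10.png

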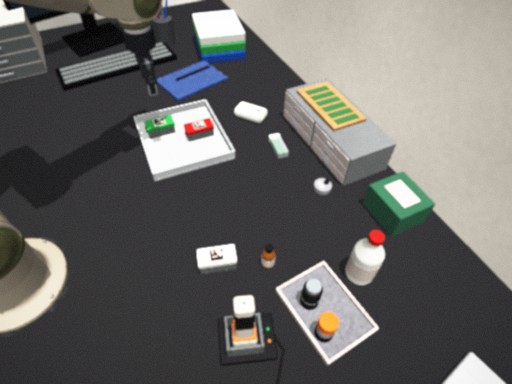

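The green box is flat in the tray (159,126), and white measures the same as before.

Run:
```python
from h import *
boxmove(.423,-.1456,-.277,-.053,-.056)
env.reach([.35,-.02,.35],down(best((.35,-.02,.35),1.5)))
env.hold(.5)
t=grab("top","top11");g=grab("side","side11")
crop(g,120,90,400,370,2,"s11z");crop(t,85,120,400,290,2.5,"t11z")
H=hsv(t);h,s,v=[H[...,i].astype(int) for i in range(3)]
for nm,m in(("red",((h<8)|(h>172))&(s>130)&(v>80)),("green",(h>45)&(h<80)&(s>100)&(v>80))):
    for b in blob(m,(146,225),50)[:1]: print(nm,b[:2],rect(t,b[3],.045),"slot",slot(.053,0),slot(-.053,.058))
```

```text
closed t58.9 [ 0.4233 -0.1457  0.0122] gap 0.509 F [-1.1  0.7  6.9]
lifted t59.8 [ 0.4224 -0.1452  0.1589] gap 0.510 F [-0.   0.5 -1.4]
placed hit=True t62.4 [0.4322 0.2354 0.017 ] gap 0.505 F [-1.3 -1.1  3.7]
up t63.6 [0.4318 0.2352 0.1589] gap 0.997 F [-0.1 -0.5 -0.7]
red (np.int32(291), array([145.8, 205.5])) (array([0.5392403 , 0.28534644]), array([87.13317871, 47.81562424]), np.float64(-0.026978887106938743)) slot [0.5407487  0.28666875] [0.43740247 0.34927511]
green (np.int32(293), array([120.5, 239.8])) (array([0.43730576, 0.3480347 ]), array([85.88570404, 46.4583168 ]), np.float64(-0.04315865599360613)) slot [0.5407487  0.28666875] [0.43740247 0.34927511]
```

View pics/s11z.png

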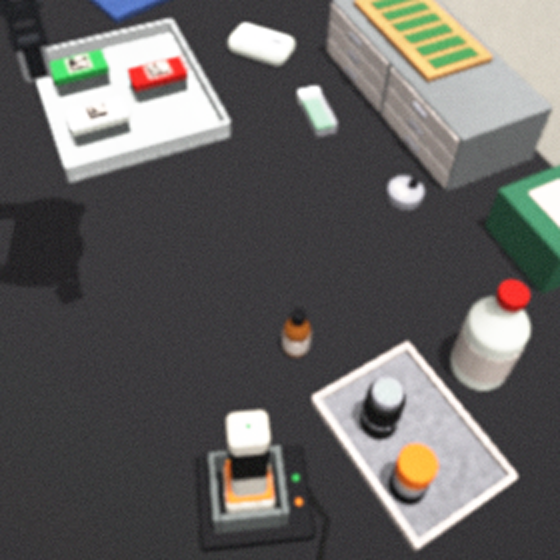

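View pics/t11z.png

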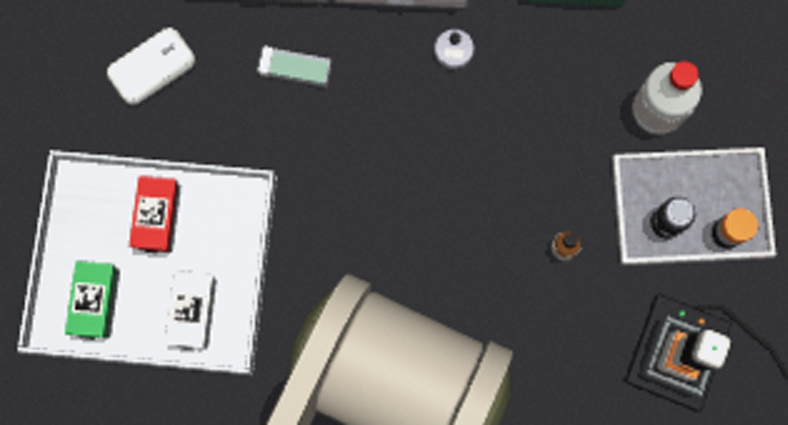

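All three boxes are flat in the tray, both optics are upright, the reader is docked, and the bystanders are where they were. Handing in.

Run:
```python
from h import *
stat(); print(job.hand_in())
```

```text
t65.5 [ 0.35 -0.02  0.35] gap 1.000 F [ 1.8  0.1 -0.2]
the job is handed in; nothing more can be done
None
```

The job was handed in at about 65 s of the 210 s. The boxes here were red, green and white; yellow and blue were absent.

- **Optics:** I stood the eyepiece (from the red lid) and the canister (from the green lid) upright in the optics tray.
- **Reading:** I held the reader about 10 cm above the red, then green, then white label for about 2.7 s each. The interface gives no sign that a label was read. The evidence is the aim: the held reader looked vertical, and over red its window was within about 3 mm of where I expected, against the 17 mm allowed.
- **Final state:** The reader is standing head down in its cup. The three boxes lie flat, right way up and clear of each other in the aluminium tray, with red and green measured within about 2 mm of their planned spots. White I checked only by eye.
- **Disagreements:** White once looked shifted by about 4 px, but this was the arm partly hiding it. It measured the same before reading and just before I picked it up, so I saw no knock. No check failed, and in the last pictures the bystanders are where they started.

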